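Peel the stuck sample tray off its stack and show it over the light panel

ROBOT

A 7-joint arm with a two-finger parallel gripper is mounted at the origin on the work surface. World frame = base frame: x ahead of the robot, y to its left, z up, the work surface at z = 0. Lengths are in m, angles in rad, forces in N, time in s.
With the tool pointing down it reaches from about 0.4 to 0.85 m from the base axis. Payload 10.4 kg.
Tool frame: the origin (TCP) lies midway between the tips of the shut fingers; the grasp point (between the pads) lies 19 mm behind it; z points along the fingers, y is the line along which they close (so a half turn about z gives the same grasp; the last joint's range is limited). The gripper opens to 87 mm and grips with 3 to 60 N. Pads are 19 mm wide; open, the fingers measure 117 mm over their backs; the gripper's body (75 mm by 190 mm) begins 51 mm behind the grasp point.
Start: joints at [-1.361, 0.332, -0.065, 1.46, 0.022, 1.35, -0.088], TCP at [0.144, 0.608, 0.223] pointing down, gripper open.
Joint ranges: [-2.6, 2.6], [-0.5, 2.12], [-1.47, 1.34], [0.16, 2.42], [-1.27, 4.41], [0.06, 2.06], [-2.6, 2.6]. Speed limits (rad/s): [2.22, 2.22, 2.79, 2.79, 3.14, 3.14, 3.14].

INTERFACE

Orientations are given as a unit quaternion [x, y, z, w].
In Python, from bench import r gives the robot as it stands.
- The arm moves only by the tool arm_command, never from a script. Its arguments are lists of equal length, an entry for each row: "xyz": the shift along the world's x, y, z in m, a list of three; "rot": the turn, a rotation vector about the world's x, y, z in rad, a list of three. In form: {"xyz": [[tx, ty, tz], ...], "rot": [[ax, ay, az], ...]}. A call has 1 to 20 rows; each row is the pose to reach, as a shift and turn from the pose commanded when the call began; what a row does not reach only later rows make up. A row lasts 1/12 s, in which the tool goes at most 41.7 mm and 7.16 degrees, less where a joint would pass 70% of its speed; a pose out of reach is approached as far as the arm can. A call with a gripper value outside its range is refused whole. "grip" is the opening, from 0 (shut) to 1 (fully open), set as the call begins (left out, the last holds). The fingers move at their own pace and stop on an object; "squeeze" is the grip in N (left out, the last holds). Time passes only in rows, so rows that repeat a pose let the fingers close. It gives the time, the measured TCP pose, the force, the opening and the grip force at its end, in the units of the state.
- r.read_state(): the state, without advancing time (a new reading comes with each control period).
- r.camera(name): name is "scene" or "top"; returns the picture (420x560x3 uint8, red, green, blue); there is no depth.
- r.camera_model(name): a dict with "fx", "fy", "cx", "cy" (pixels), "k1" (the pictures are not rectified: a ray, as slopes to the right and down, at radius r is drawn at 1 + k1 r^2 times it, then the intrinsics apply), "T" (4x4, takes a point from camera to world coordinates). Camera axes: x right, y up, looking along -z (the intrinsics and any distortion apply to the point x, -y, -z); pixel columns grow to the right and rows downward; lengths in m; the calibration is good to about 2 mm. A picture is of the moment at which its call begins. camera_model takes no time and is no camera call.
- r.close_job(): hands the job in; it is judged then, once.
Trained networks look in the newest picture that a camera, given by its name, has taken for a name from the list of things; names that differ only in an ending like _2 or _b are one class to them, and where a whole thing is asked for, a point or a joint stands for the part that bears it (a point fixed in the world has none). Each returns a list of dicts, best first, with "conf" (0 to 1); they miss things now and then, are a little off and sometimes report something else, mostly with a low value. They report only what shows in the picture. A call takes as long as a camera call. They do not tell look-alikes from the thing itself.
- r.look_for(label, camera): "at" ([x, y, z] in m, in the coordinates of the camera as it stood for that picture, good to about 4 mm: the middle of the surface that is visible of it).
- r.spot_point(label, camera): "at" ([x, y, z] in m, in the coordinates of the camera as it stood for that picture, good to about 4 mm: a listed point, or the origin of a listed thing).
The state is a dict: "time": time; "joint_positions": joint angles; "joint_vel": joint speeds; "joint_torque": joint torques, N m; "ee_pos": TCP position; "eef_rot": TCP orientation; "ft_force": force on the tool from outside, world axes, zero at the start; "torque": the same for the moment, N m; "width": finger opening in m; "grip_force": force on a finger pad.
Only numpy, scipy, OpenCV 4.12 (cv2) and the standard library are available. Lean on these libraries where they do the work, as an engineer would, in place of code of your own. Each camera call takes 0.05 s, during which the arm holds its last target. There are 200 camera calls.

TASK

Swing the toggle clamp's handle fully upright, past its dead centre, so that its foot holds down the lower tray, then leave it shut. Take the white upper tray by its corner lug and peel it off: raise that corner clearly first while the opposite corner is still resting on the lower tray, then lift the tray out, leaving the lower tray where it is. Finish while still holding the upper tray in the gripper, level, still and touching nothing else, with its middle over the middle of the light panel and about 15 cm above the panel; do not disturb the bottles or the beaker.

Things in the scene. Friction and masses are not known exactly. Their poses are not given: they have to be found in the camera images.
- nest: Fixed aluminium plate, 190 (x) x 277 (y) x 10 mm, y from -85 to +192 mm; origin at bench level under the middle of the tray stack. Two steel toes at the -y edge (x = +-45, top at z = 23 mm) hook over the lower tray's flange with 1.5 mm play; a steel toggle clamp stands on the +y side (bracket y = 112 to 182 mm, 62 mm high). At the start both trays are parallel to it.
- handle_hinge (a point): Hinge of the clamp handle, fixed on the nest at (0, 168, 58) mm of nest; the hinge axis runs along the nest's x.
- clamp_handle (a joint): Clamp handle angle (rad): 0 = upright at its stop = clamped; grows as it leans to the nest's +y, to 1.1 = open. Starts 0.85 to 1.1. A linkage swings the 48 mm arm down as it comes upright; the sprung foot meets the ledge near 0.4 rad, dead centre is at 0.12, past it the handle snaps to 0 and locks. Friction (0.08 N m) holds it where left; a few newtons at the grip move it.
- handle_grip (a point): Point on the middle line of the handle's black rubber grip, 85 mm from the hinge along the handle. The grip is 16 mm wide (along the hinge axis, the nest's x) by 18 mm, and runs from 50 to 112 mm from the hinge; point z points along the handle outwards, x along the hinge axis.
- clamp_foot: Round rubber foot, 16 mm across, under the end of the clamp arm; origin at the centre of its underside. Clamped, it presses on the lower tray's ledge at (0, 77) mm of the nest with about 8 to 14 N.
- lower_tray: Loose grey plastic tray, 150 (x) x 110 (y) x 30 mm, 5 mm walls, 220 g; origin at its underside's centre, 10 mm above the bench. A ledge 50 mm wide, 8 mm thick reaches to y = 89 mm for the clamp; a 5 mm flange lies under the toes. Four sprung rubber strips in its long walls grip the upper tray (about 15 N in all, over 12 mm of lift): unclamped, a straight pull drags it up too.
- upper_tray: Loose white formed sample tray, about 100 g, nested in the lower tray: sunken part 126 x 86 x 22 mm, with a rim 150 (x) x 110 (y) mm, 4 mm thick, resting on the lower tray's walls; origin at the centre of its underside (18 mm above the bench at the start, 8 mm above the lower tray's origin), rim top 26 mm above the origin, z up.
- lug (a point): Centre of the upright white fin (lug) on the upper tray's (-x, -y) corner, at (-60, -42, 41) mm of the tray. The fin is 10 mm thick, 34 mm long and stands 31 mm above the rim (top at z = 57 mm of the tray); its length runs along the tray's diagonal direction (+x +y, 45 degrees), so it is pinched across the direction (+x -y). Its axes are the tray's.
- near_corner (a point): Top of the rim at the lug's corner, (-75, -55, 26) mm of the upper tray: the corner to lift first.
- far_corner (a point): Top of the rim at the opposite corner, (75, 55, 26) mm of the upper tray.
- tray_middle (a point): Middle of the upper tray, (0, 0, 13) mm of the tray.
- light_panel: Fixed flat light panel, 190 x 190 x 17 mm, black frame with a white face; origin at the centre of its underside on the bench.
- amber_bottle: Bystander: amber glass bottle, 52 mm across, 95 mm high, loose; leave it alone.
- white_bottle: Bystander: white plastic bottle with a red cap, 72 mm across, 130 mm high, loose; leave it alone.
- beaker: Bystander: glass beaker, 66 mm across, 85 mm high, loose; leave it alone.
Things that resemble listed ones, but are neither listed nor needed, are in the scene too. What is shaped like the upper_tray but green or purple is not meant. Several things have the shape of the lower_tray; the one meant has the colours described above.

How it is judged:
By the outcome, as a careful person would: the job done as asked, in the order asked, and still so for the second after the job is handed in, while the arm keeps its last pose, push and grip.
It also fails if it takes over 58 s, if anything falls off the work surface, if the arm or the gripper's body presses on something with over 40 N, if the wrist force passes 120 N, or if a joint passes its speed limit or range.

## Working session

There is one attempt and no reset: what is moved stays moved. The work goes in short steps, Python scripts to look and compute and a tool call to move; the robot and the scene stay as the last step left them, time stands still between calls to the robot, and variables do not carry over. Pictures are saved under pics/ and viewed, at most 10 in all, crops included, and the job is handed in when it is done.

Besides the shell and the picture viewer there is one more tool, called after "Call:" as name(argument=value, ...) on one line, values as JSON. arm_command: Moves the arm, as the interface text tells. Its arguments: {"type":"object","properties":{"xyz":{"type":"array"},"rot":{"type":"array"},"grip":{"type":"number"},"squeeze":{"type":"number"}},"required":["xyz","rot"]}

```bash
mkdir -p pics; ls; cat > h.py <<'E'
import numpy as np, cv2
from bench import r
def cam(n,f=None):
    im=r.camera(n)
    if f: cv2.imwrite('pics/'+f,cv2.cvtColor(im,cv2.COLOR_RGB2BGR))
    return im
def w(n,p):
    T=np.array(r.camera_model(n)["T"]); return (T@np.r_[p,1])[:3]
def spots(n,labels,fn='spot_point'):
    for l in labels:
        for d in getattr(r,fn)(l,n)[:5]:
            print(n,fn,l,round(d['conf'],2),w(n,d['at']).round(4))
def pix(n,u,v,z):
    "pixel at height z -> world"
    m=r.camera_model(n);T=np.array(m["T"])
    a=np.array([(u-m['cx'])/m['fx'],(v-m['cy'])/m['fy']]);b=a.copy()
    for _ in range(20): b=a/(1+m['k1']*(b@b))
    d=T[:3,:3]@np.array([b[0],-b[1],-1]);o=T[:3,3]
    return o+d*(z-o[2])/d[2]
def proj(n,P):
    m=r.camera_model(n);T=np.array(m["T"])
    c=np.linalg.inv(T)@np.r_[P,1];b=np.array([c[0],-c[1]])/-c[2]
    b=b*(1+m['k1']*(b@b));return np.array([b[0]*m['fx']+m['cx'],b[1]*m['fy']+m['cy']])
E
python3 - <<'E'
from h import *
for n in('scene','top'):
    cam(n,n+'1.png')
    print(np.array(r.camera_model(n)["T"]).round(3).tolist())
    spots(n,['nest','handle_hinge','handle_grip','lower_tray','upper_tray','lug','far_corner','light_panel','clamp_foot'])
s=r.read_state();print(s)
E
```

```text
pics
[[-0.791, -0.514, 0.332, 0.94], [0.611, -0.676, 0.412, 0.484], [0.013, 0.529, 0.849, 1.121], [0.0, 0.0, 0.0, 1.0]]
scene spot_point handle_hinge 0.63 [0.4714 0.2127 0.0582]
scene spot_point handle_hinge 0.43 [0.4977 0.1103 0.0487]
scene spot_point handle_grip 0.64 [0.4538 0.2787 0.1117]
scene spot_point lower_tray 0.63 [ 0.27   -0.2097  0.0003]
scene spot_point upper_tray 0.89 [ 0.2642  0.3153 -0.0004]
scene spot_point upper_tray 0.75 [0.7238 0.3406 0.0019]
scene spot_point upper_tray 0.61 [0.5168 0.0412 0.0196]
scene spot_point lug 0.82 [ 0.4756 -0.016   0.062 ]
scene spot_point lug 0.7 [0.3376 0.2978 0.043 ]
scene spot_point lug 0.63 [0.7677 0.4031 0.0398]
scene spot_point far_corner 0.91 [0.6766 0.2606 0.0259]
scene spot_point far_corner 0.75 [0.1688 0.3365 0.0206]
scene spot_point far_corner 0.63 [0.5738 0.1224 0.0409]
scene spot_point light_panel 0.6 [ 0.5107 -0.2214 -0.003 ]
scene spot_point clamp_foot 0.5 [0.5015 0.1116 0.0503]
[[0.012, 0.996, -0.093, 0.424], [-1.0, 0.014, 0.016, -0.004], [0.017, 0.093, 0.995, 1.13], [0.0, 0.0, 0.0, 1.0]]
top spot_point nest 0.28 [0.4676 
[... 734 characters left out ...]
t_positions': array([-1.36064324,  0.33216465, -0.06471357,  1.46006799,  0.02159567,
        1.34988213, -0.08853006]), 'joint_vel': array([ 0.00105769,  0.00062276, -0.0003527 ,  0.00061174,  0.00096859,
        0.00092975, -0.00108876]), 'joint_torque': array([-2.44507783e-04, -6.23062921e+01,  2.41002417e-02, -3.90119863e+01,
       -6.12448202e-02,  3.14147305e-02,  4.14855947e-05]), 'ee_pos': array([0.14414209, 0.60819599, 0.22261295]), 'eef_rot': array([ 1.16121785e-01,  9.93234979e-01,  8.68081364e-05, -6.43798967e-06]), 'ft_force': array([-0.18066569,  0.12180685, -0.09005105]), 'torque': array([-0.00259496, -0.04095647, -0.00800293]), 'grip_force': 0.0, 'width': 0.0870862761736428}
```

View pics/scene1.png

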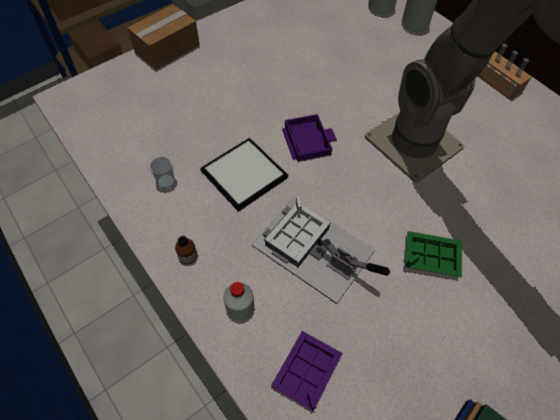

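View pics/top1.png

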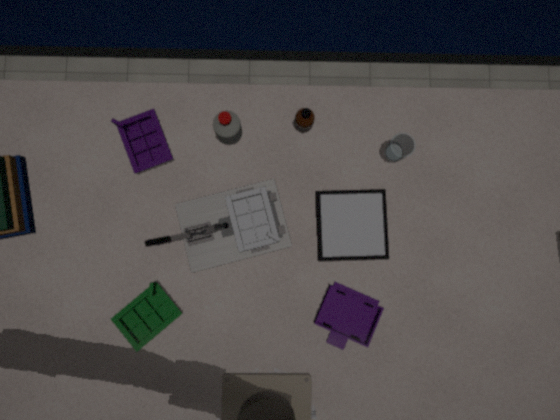

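The scene view shows the white tray in its nest at (298,232), with the handle grip at (375,268). The top view shows the tray at (253,218), the handle at (158,240) and the panel at (352,225). The network detections fit a nest origin near (0.516, 0.043) with a yaw of about 0.28. I'll refine that with a fit and check it with an overlay.

```bash
cat >> h.py <<'E'
def nestT(p,L):
    x,y,a=p;c,s=np.cos(a),np.sin(a);L=np.asarray(L,float)
    return np.c_[x+c*L[...,0]-s*L[...,1],y+s*L[...,0]+c*L[...,1],L[...,2]]
E
python3 - <<'E'
from h import *
from scipy.optimize import least_squares as ls
loc=[];mea=[]
M={'handle_hinge':(0,.168,.058),'lug':(-.06,-.042,.059),'far_corner':(.075,.055,.044),'near_corner':(-.075,-.055,.044),'upper_tray':(0,0,.018),'lower_tray':(0,0,.01),'tray_middle':(0,0,.031)}
g=[]
for n in('scene','top'):
  for rep in range(2):
    cam(n)
    for l,P in M.items():
        for d in r.spot_point(l,n):
            q=w(n,d['at'])
            if np.hypot(*(q-nestT((.516,.043,.277),[P])[0])[:2])<.02: loc.append(P);mea.append(q)
    for d in r.spot_point('handle_grip',n)[:1]: g.append(w(n,d['at']))
    for l in('light_panel',):
        for f in('look_for','spot_point'):
            for d in getattr(r,f)(l,n)[:1]: print(n,l,f,d['conf'],w(n,d['at']).round(4))
loc=np.array(loc);mea=np.array(mea)
R=ls(lambda p:(nestT(p,loc)-mea)[:,:2].ravel(),(.516,.043,.277),loss='soft_l1',f_scale=.004)
p=R.x;print(p,len(loc));print(((nestT(p,loc)-mea)*1000).round(1).tolist())
g=np.array(g);print(g.round(4)); gm=g.mean(0)
h=nestT(p,[(0,.168,.058)])[0];print('lean',np.arctan2(np.hypot(*(gm-h)[:2]),gm[2]-.058),np.linalg.norm(gm-h))
# panel by threshold of pixels
pc=[pix('top',*c,.017) for c in((316,190),(387,189),(389,260),(317,261))];print(np.array(pc).round(4),np.mean(pc,0))
im=[]
for n,(u0,v0) in(('top',(165,165)),('scene',(240,185))):
    a=cv2.cvtColor(cam(n),cv2.COLOR_RGB2BGR);k=5
    b=cv2.resize(a[v0:v0+115,u0:u0+140],None,fx=k,fy=k,interpolation=cv2.INTER_CUBIC)
    b=cv2.convertScaleAbs(b,alpha=1.5)
    def poly(L,col):
        q=np.array([(proj(n,P)-(u0,v0)+.5)*k for P in nestT(p,L)]).round().astype(int)
        cv2.polylines(b,[q],True,col,1)
    poly([(-.095,-.085,.01),(.095,-.085,.01),(.095,.192,.01),(-.095,.192,.01)],(0,0,255))
    poly([(-.075,-.055,.044),(.075,-.055,.044),(.075,.055,.044),(-.075,.055,.044)],(0,255,0))
    poly([(-.072,-.054,.075),(-.048,-.03,.075)],(255,0,0))
    cv2.imwrite(f'pics/ov_{n}.png',b)
E
```

```text
scene light_panel look_for 0.93 [ 0.5165 -0.2104  0.0152]
scene light_panel spot_point 0.6 [ 5.118e-01 -2.159e-01  1.000e-04]
scene light_panel look_for 0.66 [ 0.5159 -0.2086  0.0162]
scene light_panel spot_point 0.62 [ 0.5089 -0.2192 -0.0046]
top light_panel look_for 0.66 [ 0.5036 -0.2253  0.0226]
top light_panel spot_point 0.84 [ 5.040e-01 -2.271e-01  4.000e-04]
top light_panel look_for 0.83 [ 0.5042 -0.2255  0.0209]
top light_panel spot_point 0.8 [ 0.5046 -0.2268  0.004 ]
[0.51728832 0.04345557 0.29043235] 27
[[0.3, -6.7, -1.9], [-4.0, 0.2, -0.3], [-1.4, -2.6, 0.6], [1.3, -3.0, 6.0], [-4.0, 1.9, -2.8], [-1.8, -0.1, -19.1], [-1.9, -0.1, 4.3], [-0.6, -7.1, 1.4], [-3.9, -2.1, -0.6], [-0.5, -2.3, 3.2], [-1.2, -2.3, -0.4], [2.5, 2.4, -1.8], [-1.0, 2.8, 2.6], [2.2, 4.2, -0.6], [0.1, -1.8, -1.4], [11.8, 16.3, 11.6], [-0.5, 4.4, -2.7], [0.1, -0.6, -0.1], [-2.2, -0.2, 2.9], [2.2, -1.6, -20.5], [2.8, 0.6, -2.7], [1.8, 2.1, -1.8], [-1.8, -1.1, -0.9], [0.1, 2.0, 1.4], [2.4, 0.6, -2.0], [-0.1, 3.3, 2.4], [4.4, -0.9, -2.5]]
[[0.4559 0.2764 0.1097]
 [0.4566 0.2752 0.1061]
 [0.4506 0.2751 0.1061]
 [0.4537 0.2756 0.1082]]
lean 0.9730231733352416 0.08797605905157369
[[ 0.5982 -0.1271  0.017 ]
 [ 0.6037 -0.3191  0.017 ]
 [ 0.4131 -0.322   0.017 ]
 [ 0.4082 -0.1304  0.017 ]] [ 0.50581291 -0.22461667  0.017     ]
```

View pics/ov_top.png

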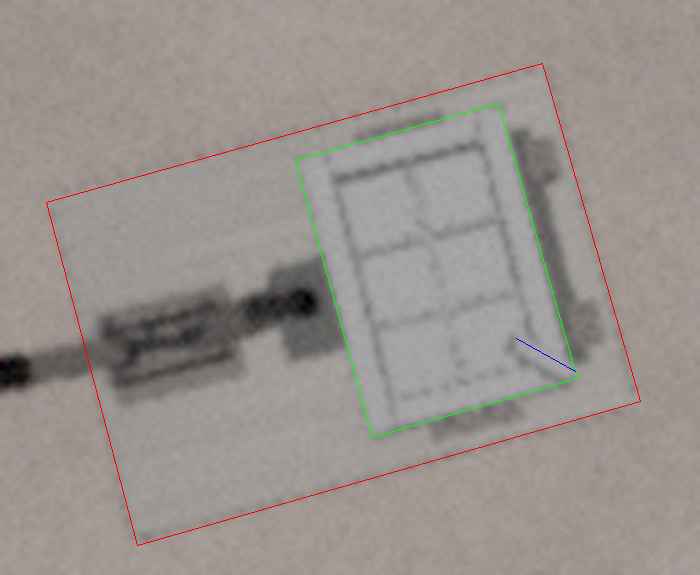

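View pics/ov_scene.png

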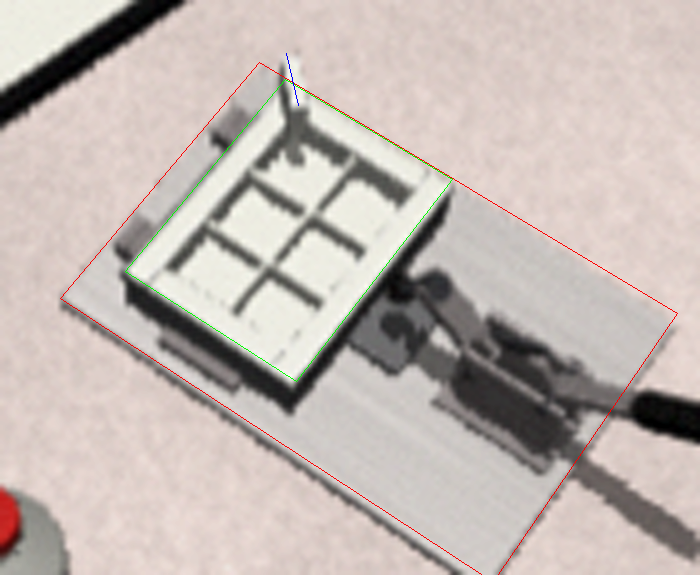

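The fit is good to about 2–3 mm: origin (0.517, 0.0435), yaw 0.285, handle lean 0.97. In the overlays the outlines lie on the nest and rim, and the fin is at the lower right in the top view and at the top in the scene view. Next I move behind the handle with the fingers shut and the closing line along the nest x.

Call:
arm_command(xyz=[[0.024, -0.022, 0], [0.048, -0.044, 0], [0.072, -0.066, 0], [0.096, -0.088, 0], [0.12, -0.11, 0], [0.144, -0.132, 0], [0.168, -0.154, 0], [0.192, -0.176, 0], [0.216, -0.198, 0], [0.24, -0.22, 0], [0.262, -0.242, 0], [0.284, -0.262, -0.01], [0.284, -0.262, -0.04], [0.284, -0.262, -0.07], [0.284, -0.262, -0.1], [0.284, -0.262, -0.123], [0.284, -0.262, -0.123]], rot=[[0, 0, -0.09], [0, 0, -0.18], [0, 0, -0.27], [0, 0, -0.36], [0, 0, -0.45], [0, 0, -0.54], [0, 0, -0.63], [0, 0, -0.72], [0, 0, -0.81], [0, 0, -0.9], [0, 0, -0.98], [0, 0, -1.052], [0, 0, -1.052], [0, 0, -1.052], [0, 0, -1.052], [0, 0, -1.052], [0, 0, -1.052]], grip=0, squeeze=20)

```text
time: 4.72
ee_pos: [0.4259, 0.3441, 0.0951]
eef_rot: [0.599, 0.801, -0.004, -0.0]
ft_force: [-0.2, 1.2, 0.1]
width: 0.0006
grip_force: 0.0
```

Call:
arm_command(xyz=[[0.003, -0.0096, 0.002], [0.006, -0.019, 0.004], [0.009, -0.029, 0.006], [0.0115, -0.038, 0.009], [0.014, -0.047, 0.012], [0.0165, -0.056, 0.015], [0.019, -0.064, 0.018], [0.021, -0.072, 0.02], [0.023, -0.08, 0.022], [0.025, -0.087, 0.024], [0.027, -0.093, 0.025], [0.0285, -0.098, 0.025], [0.0295, -0.102, 0.025], [0.0305, -0.105, 0.025]], rot=[[0, 0, 0], [0, 0, 0], [0, 0, 0], [0, 0, 0], [0, 0, 0], [0, 0, 0], [0, 0, 0], [0, 0, 0], [0, 0, 0], [0, 0, 0], [0, 0, 0], [0, 0, 0], [0, 0, 0], [0, 0, 0]])

```text
time: 5.88
ee_pos: [0.4589, 0.2399, 0.1245]
eef_rot: [0.6, 0.8, -0.0, 0.0]
ft_force: [0.1, 1.2, 0.9]
width: 0.0001
grip_force: 0.7
```

```bash
python3 - <<'E'
from h import *
a=cam('scene','push.png')
for d in r.spot_point('handle_grip','scene')[:1]: print(d['conf'],w('scene',d['at']))
s=r.read_state();print(s['ee_pos'],s['ft_force'],s['joint_positions'].round(2))
b=cv2.cvtColor(a[170:300,230:420],cv2.COLOR_RGB2BGR);cv2.imwrite('pics/pushc.png',cv2.resize(b,None,fx=4,fy=4,interpolation=2))
E
```

```text
0.74 [0.52066242 0.04420501 0.02607335]
[0.45886127 0.23973539 0.12413417] [-0.07377889  0.21168157 -0.72728791] [-0.87  0.18  0.33  1.88 -0.06  1.09 -0.23]
```

View pics/pushc.png

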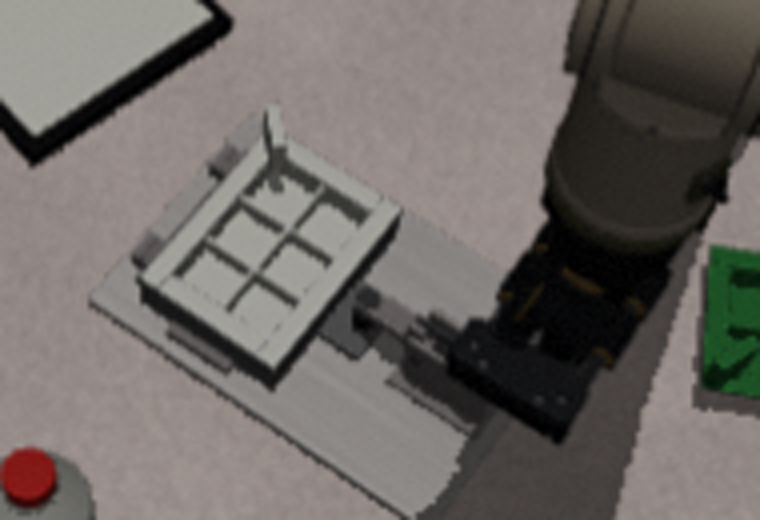

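The gripper hides the handle, which should be nearly upright by now. The TCP is at nest y ≈ 0.205, so I keep pushing slowly.

Call:
arm_command(xyz=[[0.001, -0.003, 0], [0.0015, -0.006, 0], [0.0025, -0.009, 0], [0.0035, -0.012, 0], [0.004, -0.015, 0], [0.0045, -0.016, 0], [0.005, -0.017, 0], [0.005, -0.018, 0]], rot=[[0, 0, 0], [0, 0, 0], [0, 0, 0], [0, 0, 0], [0, 0, 0], [0, 0, 0], [0, 0, 0], [0, 0, 0]])

```text
time: 6.65
ee_pos: [0.4634, 0.224, 0.1246]
eef_rot: [0.599, 0.801, 0.0, -0.0]
ft_force: [-0.2, 6.5, -2.6]
width: 0.0004
grip_force: 3.3
```

Call:
arm_command(xyz=[[0.0007, -0.0025, 0], [0.0014, -0.005, 0], [0.002, -0.007, 0], [0.0022, -0.008, 0]], rot=[[0, 0, 0], [0, 0, 0], [0, 0, 0], [0, 0, 0]])

```text
time: 6.98
ee_pos: [0.4636, 0.2234, 0.1248]
eef_rot: [0.596, 0.803, 0.003, -0.003]
ft_force: [-5.4, 31.9, -8.1]
width: 0.0005
grip_force: 16.2
```

Solid stop at the upright position: force rises without travel. I back off, go up and check.

Call:
arm_command(xyz=[[-0.003, 0.011, 0], [-0.009, 0.03, 0], [-0.014, 0.05, 0.005], [-0.02, 0.07, 0.03], [-0.03, 0.09, 0.06], [-0.05, 0.11, 0.09], [-0.07, 0.13, 0.12]], rot=[[0, 0, 0], [0, 0, 0], [0, 0, 0], [0, 0, 0], [0, 0, 0], [0, 0, 0], [0, 0, 0]], grip=1)

```text
time: 7.57
ee_pos: [0.3953, 0.3455, 0.2459]
eef_rot: [0.6, 0.8, -0.0, 0.0]
ft_force: [1.4, 1.6, -1.4]
width: 0.0391
grip_force: 0.0
```

```bash
python3 - <<'E'
from h import *
im=[]
for n,(u0,v0) in(('top',(165,165)),('scene',(240,185))):
    a=cam(n)
    for l in ('handle_grip','handle_hinge','lug','upper_tray','far_corner','clamp_foot'):
        for d in r.spot_point(l,n)[:3]: print(n,l,round(d['conf'],2),w(n,d['at']).round(4))
    im.append(cv2.resize(a[v0:v0+115,u0:u0+130],None,fx=3,fy=3,interpolation=2))
cv2.imwrite('pics/chk.png',cv2.cvtColor(np.hstack(im),cv2.COLOR_RGB2BGR))
s=r.read_state();print(s['time'],s['ee_pos'],s['ft_force'],s['width'])
E
```

```text
top handle_grip 0.51 [0.4743 0.2053 0.1414]
top handle_hinge 0.79 [0.4682 0.2012 0.0599]
top lug 0.75 [0.3333 0.2953 0.0424]
top lug 0.66 [ 0.4715 -0.0127  0.0612]
top lug 0.58 [0.7617 0.4038 0.0455]
top upper_tray 0.98 [ 0.7312  0.3366 -0.0033]
top upper_tray 0.92 [ 0.2598  0.3095 -0.0052]
top upper_tray 0.82 [0.5149 0.0431 0.0172]
top far_corner 0.84 [0.574  0.1158 0.0465]
top far_corner 0.78 [0.6789 0.2578 0.0219]
top far_corner 0.55 [0.1704 0.3349 0.0283]
scene handle_grip 0.61 [0.4736 0.2114 0.1467]
scene handle_hinge 0.95 [0.4732 0.2117 0.0569]
scene lug 0.96 [0.3356 0.2971 0.0405]
scene lug 0.74 [ 0.474  -0.0152  0.0609]
scene lug 0.72 [0.7687 0.4023 0.0402]
scene upper_tray 0.88 [0.7233 0.3405 0.0049]
scene upper_tray 0.66 [0.519  0.0433 0.0211]
scene upper_tray 0.66 [ 0.2629  0.3147 -0.0014]
scene far_corner 0.98 [0.6752 0.2605 0.0249]
scene far_corner 0.79 [0.1703 0.3356 0.0229]
scene far_corner 0.68 [0.571  0.122  0.0449]
scene clamp_foot 0.26 [0.5173 0.0436 0.0298]
8.2667 [0.39600505 0.34488434 0.24431984] [-0.05990125 -0.3078155   0.36509466] 0.08598700008287814
```

View pics/chk.png

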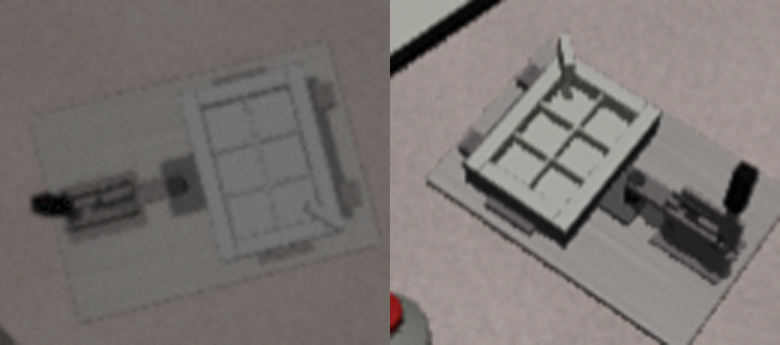

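The handle is upright in both views: grip at (0.474, 0.208, 0.144), directly above the hinge, with the foot on the ledge. Next I go above the lug at (0.472, -0.014), turned -45°.

Call:
arm_command(xyz=[[0.006, -0.03, 0.005], [0.0125, -0.06, 0.005], [0.019, -0.09, 0.005], [0.0255, -0.12, 0.005], [0.032, -0.15, 0.005], [0.038, -0.18, 0.005], [0.045, -0.21, 0.005], [0.051, -0.24, 0.005], [0.057, -0.27, -0.01], [0.0635, -0.3, -0.03], [0.07, -0.33, -0.05], [0.0765, -0.359, -0.08], [0.0765, -0.359, -0.11], [0.0765, -0.359, -0.13], [0.0765, -0.359, -0.13], [0.0765, -0.359, -0.13]], rot=[[0, 0, -0.07], [0, 0, -0.14], [0, 0, -0.21], [0, 0, -0.28], [0, 0, -0.35], [0, 0, -0.42], [0, 0, -0.49], [0, 0, -0.56], [0, 0, -0.63], [0, 0, -0.7], [0, 0, -0.75], [0, 0, -0.785], [0, 0, -0.785], [0, 0, -0.785], [0, 0, -0.785], [0, 0, -0.785]], grip=0.6)

```text
time: 9.6
ee_pos: [0.4719, -0.014, 0.1145]
eef_rot: [0.86, 0.511, -0.001, -0.0]
ft_force: [0.2, 0.1, 0.8]
width: 0.0525
grip_force: 0.0
```

```bash
python3 - <<'E'
from h import *
s=r.read_state();print(s['time'],s['ee_pos'],s['eef_rot'],s['width'],s['joint_positions'].round(2))
for n in('scene','top'):
    cam(n);spots(n,['lug','far_corner','near_corner'])
E
```

```text
9.6 [ 0.47192815 -0.01399495  0.1144618 ] [ 8.59850591e-01  5.10544973e-01 -8.88820314e-04 -3.97698471e-05] 0.0524723084414845 [-0.66  0.09  0.62  2.01 -0.06  1.06 -0.51]
scene spot_point lug 0.97 [0.7642 0.405  0.0381]
scene spot_point lug 0.73 [ 0.4743 -0.0152  0.0594]
scene spot_point far_corner 0.89 [0.1711 0.3352 0.0188]
scene spot_point far_corner 0.64 [0.6746 0.2582 0.0237]
scene spot_point far_corner 0.62 [0.575  0.121  0.0418]
scene spot_point near_corner 0.89 [0.3566 0.2923 0.0294]
scene spot_point near_corner 0.68 [0.7701 0.4172 0.025 ]
top spot_point lug 0.7 [0.3335 0.2934 0.0401]
top spot_point lug 0.57 [0.7601 0.4024 0.0416]
top spot_point lug 0.42 [ 0.504  -0.2268  0.0017]
top spot_point far_corner 0.94 [0.5729 0.1158 0.0444]
top spot_point far_corner 0.84 [0.1704 0.3321 0.0254]
top spot_point far_corner 0.56 [0.6805 0.2579 0.0203]
top spot_point near_corner 0.75 [0.7727 0.4167 0.0257]
```

Aligned on the lug. I descend to z ≈ 0.049 and close, gently first and then firmly.

Call:
arm_command(xyz=[[0.0005, 0, -0.015], [0.001, 0, -0.03], [0.001, 0, -0.045], [0.001, 0, -0.057], [0.001, 0, -0.065], [0.001, 0, -0.066], [0.001, 0, -0.066]], rot=[[0, 0, 0], [0, 0, 0], [0, 0, 0], [0, 0, 0], [0, 0, 0], [0, 0, 0], [0, 0, 0]])

```text
time: 10.58
ee_pos: [0.4733, -0.0139, 0.0486]
eef_rot: [0.86, 0.511, -0.0, 0.0]
ft_force: [0.5, -0.1, 0.5]
width: 0.0523
grip_force: 0.0
```

Call:
arm_command(xyz=[[0, 0, 0], [0, 0, 0], [0, 0, 0], [0, 0, 0], [0, 0, 0], [0, 0, 0], [0, 0, 0], [0, 0, 0]], rot=[[0, 0, 0], [0, 0, 0], [0, 0, 0], [0, 0, 0], [0, 0, 0], [0, 0, 0], [0, 0, 0], [0, 0, 0]], grip=0, squeeze=10)

```text
time: 11.25
ee_pos: [0.4729, -0.0135, 0.0485]
eef_rot: [0.86, 0.511, -0.0, -0.0]
ft_force: [-3.0, 1.9, 2.9]
width: 0.0099
grip_force: 10.0
```

Call:
arm_command(xyz=[[0, 0, 0], [0, 0, 0], [0, 0, 0], [0, 0, 0]], rot=[[0, 0, 0], [0, 0, 0], [0, 0, 0], [0, 0, 0]], squeeze=55)

```text
time: 11.58
ee_pos: [0.4729, -0.0135, 0.0485]
eef_rot: [0.86, 0.511, -0.0, -0.0]
ft_force: [-4.8, 2.4, 5.0]
width: 0.0094
grip_force: 55.0
```

Grip is good on the 10 mm fin. Peel: rotate the tray about the far corner, which raises the near corner.

Call:
arm_command(xyz=[[0.0001, 0.0001, 0.0016], [0.0001, 0.0002, 0.0033], [0.0002, 0.0003, 0.005], [0.0003, 0.0004, 0.0066], [0.0004, 0.0005, 0.0083], [0.0005, 0.0006, 0.01], [0.0006, 0.0008, 0.0116], [0.0007, 0.0009, 0.0132], [0.0009, 0.0011, 0.015], [0.001, 0.0013, 0.0166], [0.0012, 0.0015, 0.0183], [0.0014, 0.0017, 0.0199], [0.0015, 0.002, 0.0216], [0.0017, 0.0022, 0.0232], [0.0019, 0.0025, 0.0249], [0.0021, 0.0028, 0.0265]], rot=[[-0.0079, 0.0061, 0], [-0.0158, 0.0123, 0], [-0.0237, 0.0184, 0], [-0.0316, 0.0246, 0], [-0.0395, 0.0307, 0], [-0.0473, 0.0368, 0], [-0.0552, 0.043, 0], [-0.0631, 0.0491, 0], [-0.071, 0.0553, 0], [-0.0789, 0.0614, 0], [-0.0868, 0.0675, 0], [-0.0947, 0.0737, 0], [-0.1026, 0.0798, 0], [-0.1105, 0.086, 0], [-0.1184, 0.0921, 0], [-0.1262, 0.0982, 0]])

```text
time: 12.92
ee_pos: [0.4756, -0.0109, 0.0753]
eef_rot: [0.857, 0.509, -0.075, 0.029]
ft_force: [-0.2, 2.3, -3.2]
width: 0.0095
grip_force: 55.1
```

```bash
python3 - <<'E'
from h import *
s=r.read_state();print(s['time'],s['ee_pos'],s['eef_rot'],s['width'],s['ft_force'],s['torque'])
im=[]
for n,(u0,v0) in(('top',(165,165)),('scene',(240,175))):
    a=cam(n)
    spots(n,['lug','far_corner','near_corner','tray_middle','lower_tray','upper_tray'])
    im.append(cv2.resize(a[v0:v0+115,u0:u0+130],None,fx=3,fy=3,interpolation=2))
cv2.imwrite('pics/peel.png',cv2.cvtColor(np.hstack(im),cv2.COLOR_RGB2BGR))
E
```

```text
12.9167 [ 0.47564388 -0.01093655  0.07534008] [ 0.85703693  0.50897291 -0.07463233  0.02939889] 0.009506325689584424 [-0.18341985  2.34414356 -3.17956898] [0.83514168 0.16085776 0.08819308]
top spot_point lug 0.88 [0.7653 0.4016 0.0427]
top spot_point lug 0.65 [0.3335 0.2955 0.0432]
top spot_point far_corner 0.67 [0.1703 0.3344 0.0288]
top spot_point far_corner 0.66 [0.6799 0.2572 0.0203]
top spot_point near_corner 0.95 [0.3533 0.2948 0.0265]
top spot_point near_corner 0.91 [0.7735 0.4142 0.0269]
top spot_point tray_middle 0.95 [0.2637 0.3151 0.0126]
top spot_point tray_middle 0.71 [0.7252 0.3374 0.0154]
top spot_point lower_tray 0.86 [ 0.2724 -0.213  -0.0031]
top spot_point lower_tray 0.26 [0.4733 0.2076 0.138 ]
top spot_point upper_tray 0.74 [ 7.237e-01  3.384e-01 -6.000e-04]
top spot_point upper_tray 0.65 [ 0.2601  0.3088 -0.0037]
scene spot_point lug 0.92 [ 0.4818 -0.0111  0.0848]
scene spot_point lug 0.76 [0.3335 0.2964 0.0389]
scene spot_point lug 0.69 [0.768  0.4027 0.0386]
scene spot_point lug 0.45 [0.7587 0.1159 0.0021]
scene spot_point far_corner 0.86 [0.675  0.2593 0.0272]
[... 175 characters left out ...]
ne spot_point far_corner 0.24 [ 0.4656 -0.0265  0.0702]
scene spot_point near_corner 0.84 [ 0.4671 -0.0245  0.0714]
scene spot_point near_corner 0.79 [0.3532 0.2902 0.0312]
scene spot_point near_corner 0.57 [0.7723 0.4174 0.0244]
scene spot_point near_corner 0.54 [0.4735 0.2084 0.1453]
scene spot_point tray_middle 0.75 [0.2638 0.3156 0.0119]
scene spot_point tray_middle 0.75 [0.7214 0.3446 0.0154]
scene spot_point tray_middle 0.66 [0.5215 0.0417 0.0426]
scene spot_point tray_middle 0.56 [ 0.7573  0.1149 -0.0024]
scene spot_point upper_tray 0.93 [ 0.2619  0.3149 -0.0005]
scene spot_point upper_tray 0.88 [ 7.237e-01  3.422e-01 -3.000e-04]
scene spot_point upper_tray 0.72 [0.5137 0.0397 0.0358]
```

View pics/peel.png

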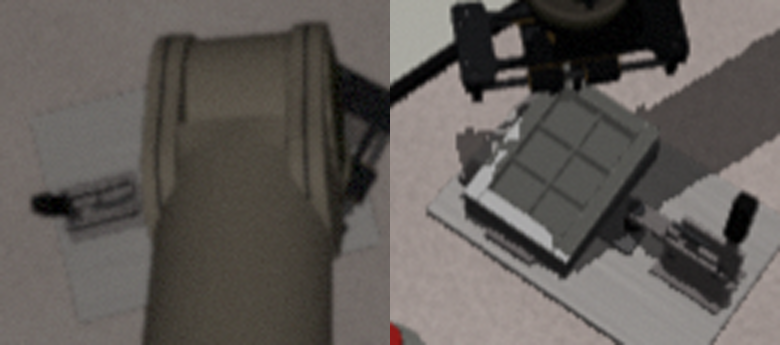

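The near corner is up 27 mm (z 0.071) while the far corner still rests at 0.044, and the lower tray and clamp look undisturbed. I peel a little further, then lift straight out.

Call:
arm_command(xyz=[[0.0003, 0.0004, 0.002], [0.0006, 0.0008, 0.004], [0.001, 0.0013, 0.006], [0.0013, 0.0017, 0.008], [0.0016, 0.0021, 0.01], [0.002, 0.0026, 0.012], [0.0023, 0.003, 0.014], [0.0026, 0.0034, 0.016], [0.0026, 0.0034, 0.018], [0.0026, 0.0034, 0.02], [0.0026, 0.0034, 0.022], [0.0026, 0.0034, 0.024], [0.0026, 0.0034, 0.026], [0.0026, 0.0034, 0.028], [0.0026, 0.0034, 0.031], [0.0026, 0.0034, 0.034]], rot=[[-0.0099, 0.0077, 0], [-0.0197, 0.0154, 0], [-0.0296, 0.023, 0], [-0.0395, 0.0307, 0], [-0.0493, 0.0384, 0], [-0.0592, 0.046, 0], [-0.069, 0.0537, 0], [-0.0789, 0.0614, 0], [-0.0789, 0.0614, 0], [-0.0789, 0.0614, 0], [-0.0789, 0.0614, 0], [-0.0789, 0.0614, 0], [-0.0789, 0.0614, 0], [-0.0789, 0.0614, 0], [-0.0789, 0.0614, 0], [-0.0789, 0.0614, 0]])

```text
time: 14.95
ee_pos: [0.478, -0.0077, 0.1094]
eef_rot: [0.853, 0.506, -0.121, 0.047]
ft_force: [0.3, 0.4, -1.4]
width: 0.0095
grip_force: 55.0
```

```bash
python3 - <<'E'
from h import *
s=r.read_state();print(s['time'],s['ee_pos'],s['eef_rot'],s['ft_force'],s['torque'])
a=cam('scene');spots('scene',['lug','far_corner','near_corner','lower_tray'])
E
```

```text
14.95 [ 0.4780227  -0.0077103   0.10937363] [ 0.85259087  0.50626204 -0.12062199  0.04730642] [ 0.28441095  0.44691844 -1.3600325 ] [ 0.16731518 -0.09590872  0.04748512]
scene spot_point lug 0.86 [0.3313 0.2978 0.0397]
scene spot_point lug 0.7 [0.7675 0.4042 0.0374]
scene spot_point lug 0.69 [ 0.4849 -0.0067  0.119 ]
scene spot_point far_corner 0.89 [0.5759 0.1189 0.06  ]
scene spot_point far_corner 0.71 [0.6781 0.2582 0.0266]
scene spot_point far_corner 0.62 [0.1698 0.3373 0.0212]
scene spot_point near_corner 0.94 [ 0.4721 -0.0234  0.1075]
scene spot_point near_corner 0.76 [0.7716 0.4171 0.0246]
scene spot_point near_corner 0.7 [ 0.7898 -0.0905  0.0024]
scene spot_point near_corner 0.66 [0.3562 0.2902 0.0315]
scene spot_point lower_tray 0.73 [ 0.4701 -0.0219  0.1075]
scene spot_point lower_tray 0.73 [ 0.5104 -0.2209 -0.0044]
scene spot_point lower_tray 0.71 [0.5168 0.0463 0.0108]
```

The tray is free: the force shows only its weight and it hasn't slipped in the grip. I raise it, level it and carry it over the panel.

Call:
arm_command(xyz=[[0, 0, 0.006], [0, 0, 0.016], [0, 0, 0.028], [0, 0, 0.04], [0, 0, 0.052], [0, 0, 0.062], [0, 0, 0.07], [0, -0.005, 0.075], [-0.001, -0.02, 0.075], [-0.002, -0.04, 0.075], [-0.004, -0.064, 0.075], [-0.005, -0.09, 0.075], [-0.006, -0.117, 0.075], [-0.008, -0.144, 0.075], [-0.009, -0.171, 0.075], [-0.011, -0.198, 0.075], [-0.012, -0.224, 0.075], [-0.0135, -0.246, 0.075], [-0.0145, -0.262, 0.075], [-0.015, -0.272, 0.075]], rot=[[0, 0, 0], [0, 0, 0], [0, 0, 0], [0, 0, 0], [0.01, -0.008, 0], [0.025, -0.0195, 0], [0.04, -0.031, 0], [0.06, -0.047, 0], [0.08, -0.062, 0], [0.1, -0.078, 0], [0.12, -0.093, 0], [0.14, -0.109, 0], [0.16, -0.1245, 0], [0.175, -0.136, 0], [0.19, -0.148, 0], [0.2, -0.1555, 0], [0.205, -0.16, 0], [0.205, -0.16, 0], [0.205, -0.16, 0], [0.205, -0.16, 0]])

```text
time: 16.87
ee_pos: [0.4617, -0.2825, 0.1843]
eef_rot: [0.861, 0.509, 0.001, 0.001]
ft_force: [0.2, -0.0, -0.6]
width: 0.0095
grip_force: 55.0
```

```bash
python3 - <<'E'
from h import *
s=r.read_state();print(s['time'],s['ee_pos'],s['eef_rot'],s['ft_force'],s['torque'])
a=cam('scene','hold.png');cam('top')
for n in('scene','top'): spots(n,['lug','far_corner','near_corner','tray_middle','lower_tray','light_panel','handle_grip'])
E
```

```text
16.8667 [ 0.46167273 -0.28249644  0.18429179] [8.60647668e-01 5.09200293e-01 5.80800478e-04 5.61741444e-04] [ 0.23011867 -0.00609355 -0.63037607] [-0.15215354  0.10268166 -0.03364295]
scene spot_point lug 0.91 [ 0.4655 -0.2846  0.1932]
scene spot_point lug 0.82 [0.335  0.2949 0.0401]
scene spot_point lug 0.75 [0.7664 0.4029 0.0399]
scene spot_point far_corner 0.73 [0.1705 0.3351 0.021 ]
scene spot_point far_corner 0.73 [0.6761 0.2601 0.0245]
scene spot_point far_corner 0.62 [ 0.561  -0.1485  0.1745]
scene spot_point near_corner 0.7 [ 0.4509 -0.2994  0.1777]
scene spot_point near_corner 0.66 [0.354  0.2923 0.0286]
scene spot_point near_corner 0.61 [0.7728 0.4201 0.0255]
scene spot_point tray_middle 0.93 [ 0.5101 -0.2259  0.1631]
scene spot_point tray_middle 0.67 [0.264  0.3164 0.0117]
scene spot_point lower_tray 0.66 [0.5168 0.0463 0.0103]
scene spot_point lower_tray 0.62 [ 0.2723 -0.2136  0.0032]
scene spot_point light_panel 0.89 [ 0.5116 -0.2212 -0.0064]
scene spot_point light_panel 0.49 [ 7.562e-01  1.144e-01 -6.000e-04]
scene spot_point handle_grip 0.55 [0.4728 0.2104 0.1457]
scen
[... 163 characters left out ...]
t lug 0.58 [0.3319 0.2932 0.0416]
top spot_point far_corner 0.61 [0.1738 0.3328 0.0284]
top spot_point far_corner 0.58 [ 0.5629 -0.154   0.183 ]
top spot_point near_corner 0.94 [ 0.4495 -0.301   0.1826]
top spot_point near_corner 0.88 [0.3535 0.2927 0.0268]
top spot_point near_corner 0.73 [0.7738 0.4163 0.0213]
top spot_point tray_middle 0.84 [ 0.5063 -0.228   0.1697]
top spot_point tray_middle 0.7 [0.2639 0.3127 0.0139]
top spot_point lower_tray 0.87 [ 0.2704 -0.211  -0.0045]
top spot_point lower_tray 0.78 [0.5168 0.0429 0.0073]
top spot_point light_panel 0.52 [0.4732 0.206  0.1428]
top spot_point handle_grip 0.62 [0.4726 0.207  0.142 ]
top spot_point handle_grip 0.51 [0.7602 0.1111 0.0019]
```

View pics/hold.png

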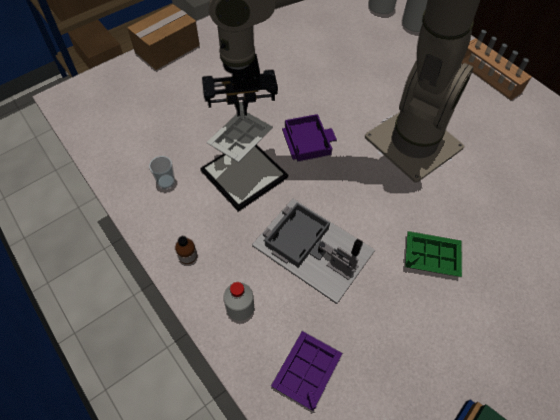

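The hold picture shows the tray level over the panel, near (240,137). The lower tray is still in its nest at (297,235), the handle is upright at (357,247), and the bottles and beaker haven't moved. I make a small trim and settle.

Call:
arm_command(xyz=[[0, 0.001, 0.0005], [0, 0.001, 0.001], [0, 0.001, 0.001], [0, 0.001, 0.001], [0, 0.001, 0.001], [0, 0.001, 0.001], [0, 0.001, 0.001], [0, 0.001, 0.001]], rot=[[0, 0, 0], [0, 0, 0], [0, 0, 0], [0, 0, 0], [0, 0, 0], [0, 0, 0], [0, 0, 0], [0, 0, 0]])

```text
time: 18.33
ee_pos: [0.4631, -0.2787, 0.1851]
eef_rot: [0.86, 0.511, 0.0, 0.0]
ft_force: [0.2, 0.1, -1.0]
width: 0.0097
grip_force: 55.0
```

```bash
python3 - <<'E'
from h import *
s=r.read_state();print(s['time'],s['ee_pos'],s['eef_rot'],abs(s['joint_vel']).max(),s['ft_force'])
for n in('scene','top'):
  for k in range(3):
    cam(n)
    for l in('far_corner','near_corner','tray_middle'):
      for d in r.spot_point(l,n):
        q=w(n,d['at'])
        if q[2]>.1 and q[1]<-.1: print(n,l,q.round(4))
E
```

```text
18.3333 [ 0.4630651  -0.27866079  0.18506192] [8.59830592e-01 5.10579373e-01 1.51581830e-04 1.82512360e-04] 0.0028245537439333334 [ 0.21050043  0.12237742 -0.99759486]
scene far_corner [ 0.5646 -0.1423  0.175 ]
scene near_corner [ 0.4517 -0.2928  0.1779]
scene tray_middle [ 0.5131 -0.2241  0.1641]
scene far_corner [ 0.5645 -0.145   0.1826]
scene near_corner [ 0.4552 -0.2959  0.1768]
scene tray_middle [ 0.5094 -0.2212  0.1638]
scene far_corner [ 0.5647 -0.146   0.1801]
scene near_corner [ 0.4546 -0.2928  0.1799]
scene tray_middle [ 0.5122 -0.2231  0.1654]
scene tray_middle [ 0.4669 -0.2793  0.1941]
top far_corner [ 0.5621 -0.15    0.1803]
top near_corner [ 0.4502 -0.2979  0.1835]
top tray_middle [ 0.5057 -0.2211  0.1697]
top far_corner [ 0.5656 -0.148   0.1818]
top near_corner [ 0.4503 -0.2956  0.1811]
top tray_middle [ 0.5073 -0.2217  0.1683]
top far_corner [ 0.5652 -0.1492  0.1804]
top near_corner [ 0.4531 -0.2989  0.1822]
top tray_middle [ 0.5063 -0.2237  0.1711]
```

The tray is level to within about 0.5°, still, and within a couple of millimetres of the panel centre, at about 15 cm. Handing in.

```bash
python3 -c "
from bench import r
print(r.close_job())"
```

```text
the job is handed in; nothing more can be done
None
```

The job is handed in, at about 19 s: the clamp is shut with its handle upright, the white tray was peeled near corner first and is held level and still about 15 cm above the panel's middle, and the lower tray, bottles and beaker are where they were.

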